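# Lay the tall carton down in its packing box and shut the lid

### The job

On the shop counter a tall carton stands on end inside an open wooden packing box. Using only the gripper's fingers, push the carton over so that it lies flat in the box, and then push the box's hinged lid over and press it fully shut. Do not pick the carton up, keep it in the box, and leave the other things on the counter where they stand.

Things in the scene. Friction and masses are not known exactly. Their poses are not given: they have to be found in the camera images.
- case: The tall carton, cardboard with a thin dark band: 56 (its x) x 46 (its y) x 160 mm high (its z), 0.15 to 0.3 kg. Origin: centre of its underside; z towards its top. It starts upright on the box's floor, 3 to 20 mm from the box's +y end wall, faces nearly parallel to the box's. There is room for its whole length only if it tips towards the box's -y end; it falls by itself once leaned about 17 degrees.
- case_center (a point): Centre of the tall carton (80 mm above its underside). It lies about 29 mm above the counter when the carton lies flat in the box, 86 mm when it stands.
- case_top (a point): Centre of the tall carton's top face (160 mm above its underside; 166 mm above the counter while it stands).
- chest: The plywood packing box, fixed to the counter: outside 88 (its x) x 280 (its y) x 62 mm high, walls and floor 6 mm thick, so 76 x 268 mm inside, 56 mm deep. Origin: centre of its underside, on the counter; z up. Its lid is hinged on the rim of its +x long side, the side away from the robot.
- lid (a joint): Lid's hinge angle, rad: 0 = shut flat on the rim, 1.57 = upright, at most 1.95 = leaning back away from the robot. It starts at 1.6 to 1.9. The stiff hinge (0.08 N m) holds the lid wherever it is left: it does not fall shut and must be pushed all the way, with 1 to 2 N near its free edge.
- lid_hinge (a point): Middle of the lid's hinge line, 62.5 mm above the counter and 44 mm from the box's centre along the box's +x; the hinge line runs along the box's y.
- lid_edge (a point): Middle of the lid's free edge, on its outer face (the top face when shut), 88 mm from the hinge. The lid is a flat plywood panel 88 x 280 mm, 8 mm thick, without a knob; when shut its top face is 70.5 mm above the counter.
- small_carton: A smaller closed carton of the same cardboard, 40 x 50 x 90 mm high, standing on the counter in front of the box (robot's side); to be left alone. Origin at the centre of its underside, z up.
- bowl: A small brass bowl, 92 mm across, 42 mm high, in front of the box; to be left alone. Origin at the centre of its underside, z up.
- jar: A closed jar, 56 mm across, 75 mm high, beyond one end of the box; to be left alone. Origin at the centre of its underside, z up.
- cup: A white ceramic cup, 68 mm across, 70 mm high, beyond one end of the box; to be left alone. Origin at the centre of its underside, z up.
- figure: A turned dark wooden figure, 56 mm across, 90 mm high, behind a corner of the box; to be left alone. Origin at the centre of its underside, z up.
- tape: A roll of packing tape lying flat, 84 mm across, 24 mm high, in front of the box; to be left alone. Origin at the centre of its underside, z up.
- bell: A brass hand bell, 56 mm across, 60 mm high, behind a corner of the box; to be left alone. Origin at the centre of its underside, z up.
Things that resemble listed ones, but are neither listed nor needed, are in the scene too. What is shaped like the case but purple or yellow is not meant.

How it is judged:
On the way, in this order (a step that is already met when the one before it is completed fails the run):
1. the tall carton lies flat on the floor of the packing box (angle between case's own z axis and vertical above 1.48 rad and z of case_center in the frame of chest between 0.02 and 0.036 m and x of case_center in the frame of chest between -0.02 and 0.02 m and y of case_center in the frame of chest between -0.07 and 0.07 m), for 0.3 s.
2. the lid is pushed over and shut (value of joint lid below 0.05 rad), for 0.3 s.
At the end, for the whole second after the job is handed in: The carton lies flat (within 5 degrees) on the floor inside the packing box, at rest, its centre within 20 mm of the box's long middle line, and the lid is shut over it (hinge angle under 0.05 rad) (all of step 1 and value of joint lid below 0.05 rad and linear speed of case below 0.02 m/s and velocity of joint lid below 0.05 rad/s); the robot touches nothing.
It fails at once if the carton or the box is pushed with the arm or the body of the gripper instead of the fingers (contact force between the arm and case above 5 N or contact force between the arm and chest above 5 N).
It fails at once if the tall carton is lifted (height (world z) of case_center above 0.108 m or (angle between case's own z axis and vertical above 1.2 rad and height (world z) of case_center above 0.085 m)).
It fails at once if the tall carton leaves the box (x of case_center in the frame of chest above 0.06 m or x of case_center in the frame of chest below -0.06 m).
It fails at once if another thing on the counter is shoved more than 30 mm or knocked over (distance of any of small_carton, bowl, jar, cup, figure, tape, bell from where it was at the start of the episode above 0.03 m or angle between any of small_carton, bowl, jar, cup, figure, tape, bell's own z axis and vertical above 0.5 rad).
It also fails if it takes over 46 s, if anything falls off the work surface, if the arm or the gripper's body presses on something with over 40 N, if the wrist force passes 120 N, or if a joint passes its speed limit or range.

### The arm

A 6-joint arm with a two-finger parallel gripper is mounted at the origin on the work surface. World frame = base frame: x ahead of the robot, y to its left, z up, the work surface at z = 0. Lengths are in m, angles in rad, forces in N, time in s.
With the tool pointing down it reaches from about 0.425 to 0.95 m from the base axis. Payload 14.7 kg.
Tool frame: the origin (TCP) lies on the centre line of the jaws, within the pads' length; the fingertips stand 22 mm ahead of it and the grasp point (between the pads) lies 3 mm ahead of it; x points along the fingers, y is the direction in which the jaws open and shut, and the axes are right-handed (so a half turn about x gives the same grasp; the last joint's range is limited). The gripper opens to 85 mm and grips with 20 to 120 N. Pads are 22 mm wide; open, the fingers measure 114 mm over their backs; the gripper's body (76 mm by 85 mm) begins 54 mm behind the grasp point. The pads swing forward as they close: fully open they stand 13 mm farther back than shut.
Start: joints at [-1.297, 0.48, 1.596, -0, 1.065, -0.047], TCP at [0.205, -0.617, 0.253] pointing down, gripper open.
Joint ranges: [-2.75, 2.75], [-0.82, 2.05], [0.23, 2.67], [-1.56, 4.7], [0.09, 2.69], [-2.92, 2.92]. Speed limits (rad/s): [1.89, 1.89, 2.39, 3.01, 3.01, 3.01].

### API

Orientations are given as a unit quaternion [x, y, z, w].
In Python, from workcell import * gives the robot as it stands.
- The arm moves only by the tool step_arm, never from a script. Its argument "moves" is a list of rows, each a list of 4 numbers: the shift along the tool's x, y, z in mm, then the turn about the tool's x in rad. A call has 1 to 20 rows; each row is the pose to reach, as a shift and turn from the pose commanded when the call began, along the tool's axes at that moment; what a row does not reach only later rows make up. A row lasts 1/12 s, in which the tool goes at most 41.7 mm and 7.16 degrees, less where a joint would pass 70% of its speed; a pose out of reach is approached as far as the arm can. A call with a gripper value outside its range is refused whole. "grip" is the finger opening in mm, from 0 to 85.4, set as the call begins (left out, the last holds). The fingers move at their own pace and stop on an object; "newtons" is the grip in N (left out, the last holds). Time passes only in rows, so rows that repeat a pose let the fingers close. It gives the time, the measured TCP pose, the force and the opening at its end, in the units of the state.
- sense(): the state, without advancing time (a new reading comes with each control period).
- snapshot(name): name is "side" or "top" or "wrist"; returns the picture (384x512x3 uint8, blue, green, red); there is no depth.
- camera_model(name): a dict with "fx", "fy", "cx", "cy" (pixels), "R" (3x3) and "t" (3): a world point X has camera coordinates R X + t. Camera axes: x right, y down, z forward; pixel columns grow to the right and rows downward; lengths in m; the calibration is good to about 2 mm. A picture is of the moment at which its call begins: read the wrist's pose just before it. camera_model takes no time and is no camera call; for the wrist camera it gives the pose at the moment of the call.
- finish_job(): hands the job in, once; it reports no verdict.
Trained networks look in the newest picture that a camera, given by its name, has taken for a name from the list of things; names that differ only in an ending like _2 or _b are one class to them, and where a whole thing is asked for, a point or a joint stands for the part that bears it (a point fixed in the world has none). Each returns a list of dicts, best first, with "score" (0 to 1); they miss things now and then, are a little off and sometimes report something else, mostly with a low value. They report only what shows in the picture. A call takes as long as a camera call. They do not tell look-alikes from the thing itself.
- find_in(camera, query): "bbox" ([left, top, right, bottom] in pixels, round what is visible of it).
- outline_of(camera, query): "region" (384x512 bool, what is visible of it) and "bbox" ([left, top, right, bottom] in pixels, round what is visible of it).
The state is a dict: "time": time; "joints": joint angles; "qvel": joint speeds; "joint_torque": joint torques, N m; "eef_pos": TCP position; "eef_rot": TCP orientation; "contact_force": force on the tool from outside, world axes, zero at the start; "wrist_torque": the same for the moment, N m; "width": finger opening in m.
Only numpy, scipy, OpenCV 4.12 (cv2) and the standard library are available. Lean on these libraries where they do the work, as an engineer would, in place of code of your own. Each camera call takes 0.05 s, during which the arm holds its last target. There are 200 camera calls.

## Working session

There is one attempt and no reset: what is moved stays moved. The work goes in short steps, Python scripts to look and compute and a tool call to move; the robot and the scene stay as the last step left them, time stands still between calls to the robot, and variables do not carry over. Pictures are saved under pics/ and viewed, about 8 in all and at most 12, crops included, and the job is handed in when it is done.

Besides the shell and the picture viewer there is one more tool, called after "Call:" in YAML: its name, and indented under it one key for each argument. step_arm: Moves the arm, as the interface text tells. Its arguments: {"type":"object","properties":{"moves":{"type":"array","items":{"type":"array","items":{"type":"number"}}},"grip":{"type":"number"},"newtons":{"type":"number"}},"required":["moves"]}

```bash
mkdir -p pics; ls; cat > h.py <<'E'
from workcell import *
import numpy as np, cv2
def ray(m,u,v):
    R=np.array(m["R"]);t=np.array(m["t"]);d=R.T@np.array([(u-m["cx"])/m["fx"],(v-m["cy"])/m["fy"],1]);return -R.T@t,d
def at_z(cam,u,v,z):
    o,d=ray(camera_model(cam),u,v);return o+d*(z-o[2])/d[2]
def proj(cam,X):
    m=camera_model(cam);c=np.array(m["R"])@np.array(X)+np.array(m["t"]);return np.array([m["fx"]*c[0]/c[2]+m["cx"],m["fy"]*c[1]/c[2]+m["cy"]])
E
python3 - <<'E'
from h import *
for c in("top","side"):
    im=snapshot(c);cv2.imwrite(f"pics/{c}0.png",cv2.resize(im,(800,600)))
    m=camera_model(c);print(c,-np.array(m["R"]).T@np.array(m["t"]),m["fx"])
    for q in("case","chest","lid","small_carton","jar","cup","bowl","figure","tape","bell"):
        print(q,[(round(d["score"],2),[int(x) for x in d["bbox"]]) for d in find_in(c,q)[:3]])
s=sense();print(s["time"],s["eef_pos"],s["eef_rot"])
E
```

```text
pics
top [0.39778561 0.04829801 0.94348057] 369.4010788578507
case [(0.88, [249, 189, 267, 227]), (0.75, [254, 125, 290, 171]), (0.65, [299, 115, 342, 164])]
chest [(0.94, [243, 178, 366, 244])]
lid [(0.89, [239, 176, 370, 207])]
small_carton []
jar [(0.88, [199, 199, 222, 225])]
cup []
bowl [(0.96, [316, 260, 354, 298])]
figure []
tape [(0.65, [216, 245, 252, 276])]
bell [(0.89, [215, 156, 236, 177])]
side [0.20824834 0.6813505  0.88057422] 487.011773755082
case [(0.86, [232, 153, 267, 215]), (0.69, [179, 125, 214, 192]), (0.65, [234, 242, 277, 317])]
chest [(0.82, [215, 103, 320, 233])]
lid [(0.87, [214, 103, 292, 197]), (0.35, [317, 110, 341, 147])]
small_carton []
jar [(0.61, [209, 222, 234, 263])]
cup [(0.73, [316, 112, 341, 146]), (0.3, [169, 202, 195, 231])]
bowl [(0.96, [325, 162, 359, 192])]
figure [(0.73, [205, 225, 235, 264]), (0.54, [267, 101, 287, 110])]
tape [(0.6, [267, 233, 304, 268]), (0.44, [316, 112, 340, 147])]
bell [(0.72, [169, 201, 196, 231]), (0.3, [216, 104, 319, 237])]
1.1 [ 0.20496279 -0.61683414  0.25331043] [ 0.69803129  0.11292314 -0.6980311   0.11293033]
```

View pics/top0.png

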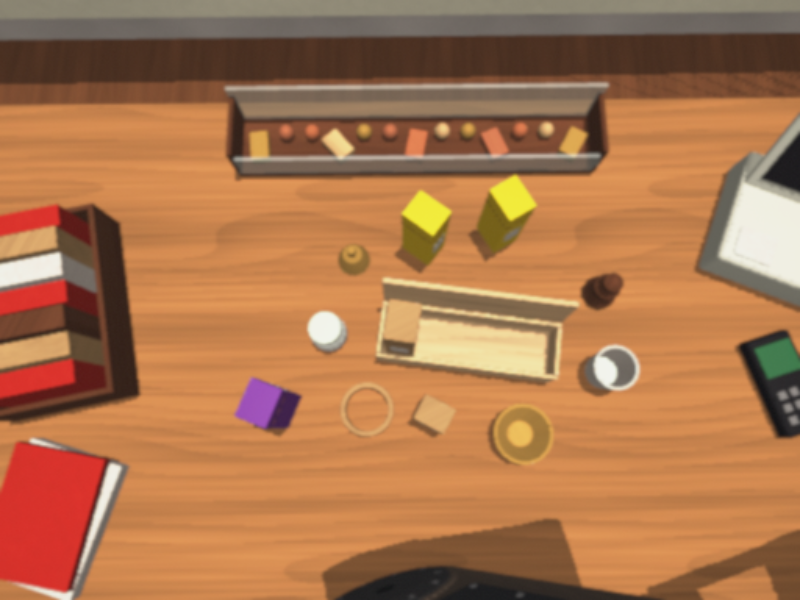

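View pics/side0.png

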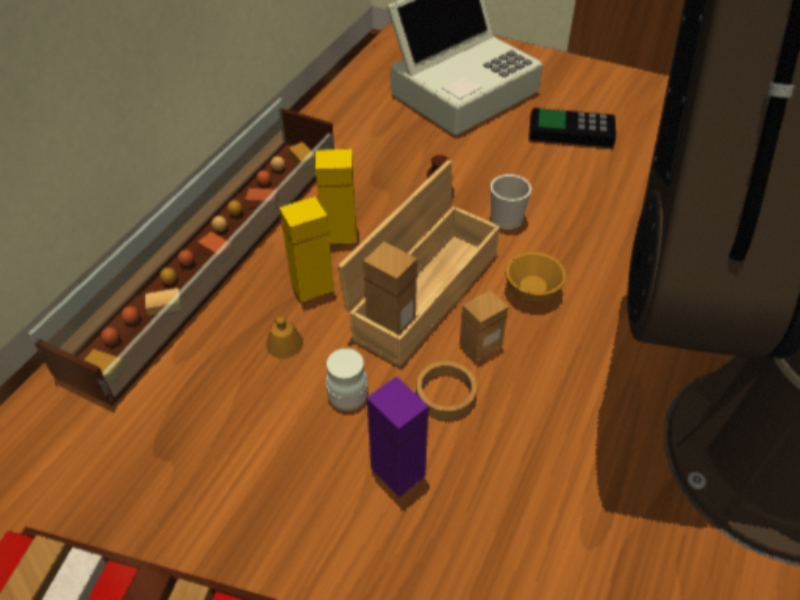

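Top view: candidates for the carton (800x600 pixels) are the brown one in the box (400,325), yellow ones (427,225) and (505,215), a purple one (268,403), and the small carton (433,413). The brown one standing in the box matches the description. I'll check it in a close crop.

```bash
python3 - <<'E'
from h import *
im=snapshot("top");c=im[168:252,232:376];cv2.imwrite("pics/crop1.png",cv2.resize(c,(792,462),interpolation=cv2.INTER_CUBIC))
for q in ("case","lid","chest"):
    for d in outline_of("top",q)[:1]:
        r=cv2.minAreaRect(np.argwhere(d["region"])[:,::-1].astype(np.float32));print(q,d["bbox"],cv2.boxPoints(r).round(1).tolist())
E
```

```text
case [251.2, 190.4, 267.1, 227.6] [[242.6999969482422, 223.5], [249.3000030517578, 190.6999969482422], [269.5, 194.6999969482422], [262.8999938964844, 227.60000610351562]]
lid [243.2, 178.4, 369.6, 204.8] [[243.60000610351562, 191.39999389648438], [245.3000030517578, 177.3000030517578], [368.3999938964844, 192.89999389648438], [366.6000061035156, 207.0]]
chest [240.8, 178.6, 369.2, 245.0] [[237.3000030517578, 230.60000610351562], [244.6999969482422, 175.0], [369.70001220703125, 191.60000610351562], [362.3999938964844, 247.1999969482422]]
```

View pics/crop1.png

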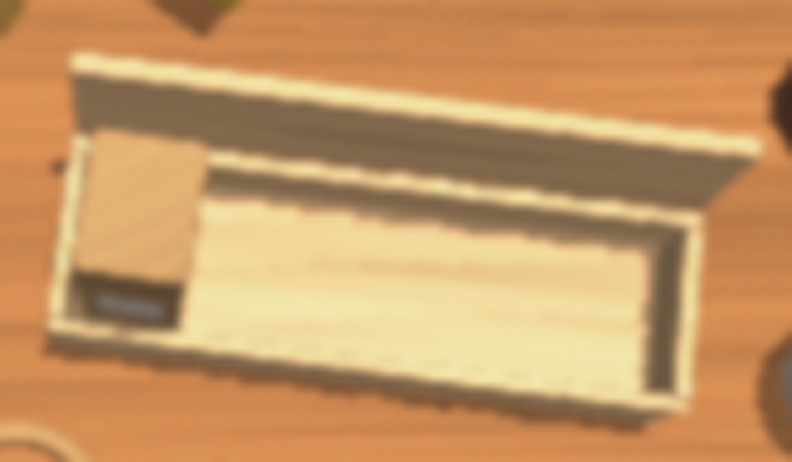

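The brown carton (crop centre about (140,205)) stands in the box's left (+y) end. The rim corners are visible at (48,333), (688,410) and (702,214), and the lid's edge runs from (72,55) to (762,148).

```bash
python3 - <<'E'
from h import *
from scipy.optimize import least_squares
P=lambda u,v:(232+(u+.5)/5.5-.5,168+(v+.5)/5.5-.5)
rim=[((-44,140),P(48,330)),((-44,-140),P(688,410)),((44,-140),P(703,212)),((44,140),P(76,136))]
def bx(p,l,z):
    c,s=np.cos(p[2]),np.sin(p[2]);x,y=np.array(l)/1000;return [p[0]+c*x-s*y,p[1]+s*x+c*y,z]
f=lambda p:np.concatenate([proj("top",bx(p,l,.062))-q for l,q in rim])
r=least_squares(f,[.55,.05,0]);p=r.x;print("box",p,r.fun.round(2))
loc=lambda X:np.array([[np.cos(p[2]),np.sin(p[2])],[-np.sin(p[2]),np.cos(p[2])]])@(np.array(X)[:2]-p[:2])*1000
for n,uv in dict(TL=(93,128),TR=(210,150),BR=(183,283),BL=(73,270),C=(140,207)).items():
    X=at_z("top",*P(*uv),.166);print(n,X.round(4),loc(X).round(1))
for uv in ((72,55),(72,70),(762,140),(762,155)):
    print([ (round(z,3),loc(at_z("top",*P(*uv),z)).round(1)) for z in (.145,.15)])
# verify in side view
print("side rim",[proj("side",bx(p,l,.062)).round()*800/512 for l,_ in rim])
print("lid/edge side", [proj("side",bx(p,(44-88*np.cos(a)*-1*-1,y),.0625+.088*np.sin(a)))*800/512 for a in(1.6,1.75,1.9) for y in(140,-140)])
for nm,uv,z in (("smallc",(433,413),.09),("bowl",(522,435),.042),("jar",(326,330),.075),("cup",(612,368),.07),("fig",(607,285),.09),("bell",(353,255),.06),("yel1",(427,212),.16),("yel2",(512,197),.16),("purp",(265,400),.16),("tape",(367,409),.024)):
    X=at_z("top",uv[0]*.64,uv[1]*.64,z);print(nm,X.round(3),loc(X).round())
from scipy.spatial.transform import Rotation as R
print(R.from_quat(sense()["eef_rot"]).as_matrix().round(3))
E
```

```text
box [ 0.53019843 -0.05641553 -0.13449189] [-0.09  0.09  0.33  0.14  0.11 -0.03 -0.36 -0.25]
TL [0.5722 0.0657 0.166 ] [ 25.2 126.6]
TR [0.5629 0.0199 0.166 ] [22.2 80. ]
BR [0.5106 0.0312 0.166 ] [-31.2  84.2]
BL [0.516  0.0737 0.166 ] [-31.5 127. ]
C [0.5405 0.0475 0.166 ] [ -3.7 104.4]
[(0.145, array([ 58.9, 140.1])), (0.15, array([ 57.6, 139.7]))]
[(0.145, array([ 52.7, 139.3])), (0.15, array([ 51.4, 138.9]))]
[(0.145, array([  58.5, -140.1])), (0.15, array([  57.2, -138.6]))]
[(0.145, array([  52.3, -140.4])), (0.15, array([  51., -139.]))]
side rim [array([398.4375, 337.5   ]), array([498.4375, 225.    ]), array([450.    , 204.6875]), array([348.4375, 310.9375])]
lid/edge side [array([342.94745501, 267.24233627]), array([451.87813704, 159.87897995]), array([335.2587478, 264.0767934]), array([444.61850903, 157.69535041]), array([327.9688352 , 262.05924241]), array([437.58341252, 156.61345116])]
smallc [0.418 0.003 0.09 ] [-120.   44.]
bowl [ 0.384 -0.134  0.042] [-134.  -97.]
jar [0.544 0.163 0.075] [-16. 219.]
cup [ 0.482 -0.27   0.07 ] [ -19. -218.]
fig [ 0.607 -0.266  0.09 ] [ 104. -197.]
bell [0.667 0.124 0.06 ] [111. 197.]
yel1 [0.7  0.01 0.16] [159.  88.]
yel2 [ 0.722 -0.114  0.16 ] [197. -31.]
purp [0.435 0.232 0.16 ] [-133.  273.]
tape [0.426 0.103 0.024] [-124.  144.]
[[ 0.     0.315 -0.949]
 [-0.    -0.949 -0.315]
 [-1.     0.     0.   ]]
```

Plan: close the fingers and travel high to beyond the carton's +y face, with tool y along -box y. From there push in -y.

Call:
step_arm:
  moves:
    - [0,-160,-364,0.456]
    - [0,-160,-364,0.456]
    - [0,-160,-364,0.456]
    - [0,-160,-364,0.456]
    - [0,-160,-364,0.456]
    - [0,-160,-364,0.456]
    - [0,-160,-364,0.456]
    - [0,-160,-364,0.456]
    - [0,-160,-364,0.456]
    - [0,-160,-364,0.456]
    - [0,-575,-552,0.456]
    - [0,-575,-552,0.456]
    - [0,-575,-552,0.456]
    - [0,-575,-552,0.456]
    - [0,-575,-552,0.456]
    - [0,-575,-552,0.456]
    - [0,-575,-552,0.456]
    - [0,-575,-552,0.456]
    - [0,-575,-552,0.456]
    - [0,-575,-552,0.456]
  grip: 0
  newtons: 40

```text
time: 2.97
eef_pos: [0.5433, 0.0663, 0.2536]
eef_rot: [0.706, -0.048, -0.705, -0.048]
contact_force: [1.5, -0.5, 0.4]
width: 0.0002
```

Call:
step_arm:
  moves:
    - [0,0,0,0]
    - [0,0,0,0]
    - [0,0,0,0]

```text
time: 3.22
eef_pos: [0.5433, 0.0642, 0.2533]
eef_rot: [-0.705, 0.047, 0.706, 0.047]
contact_force: [-0.1, -0.1, 0.0]
width: -0.0003
```

```bash
cat >> h.py <<'E'
from scipy.spatial.transform import Rotation as Rot
BOX=np.array([.5302,-.0564]);YAW=-.1345
def where():
    s=sense();M=Rot.from_quat(s["eef_rot"]).as_matrix();c,k=np.cos(YAW),np.sin(YAW)
    print("local mm",(np.array([[c,k],[-k,c]])@(np.array(s["eef_pos"])[:2]-BOX)*1000).round(1),"z",s["eef_pos"][2],"yaw err",np.arctan2(M[1,2],M[0,2])-np.arctan2(-k,-c),s["time"],s["contact_force"])
E
python3 -c "from h import *;where()"
```

```text
local mm [ -3.1 121.3] z 0.2532570919685241 yaw err 0.0004402137399726058 3.2167 [-0.08066282 -0.14739908  0.04018642]
```

Call:
step_arm:
  moves:
    - [0,-39,0,0]
    - [0,-39,0,0]
    - [0,-39,0,0]
    - [30,-39,0,0]
    - [60,-39,0,0]
    - [89,-39,0,0]
    - [89,-39,0,0]
    - [89,-39,0,0]

```text
time: 3.88
eef_pos: [0.5479, 0.1013, 0.1637]
eef_rot: [-0.704, 0.049, 0.707, 0.048]
contact_force: [0.0, 0.5, 0.6]
width: -0.0002
```

```bash
python3 - <<'E'
from h import *
where();im=snapshot("side");cv2.imwrite("pics/s1.png",cv2.resize(im[80:300,150:400],(680,600),interpolation=cv2.INTER_CUBIC))
E
```

```text
local mm [ -3.6 158.7] z 0.16371797995785387 yaw err -0.0022561041980071472 3.8833 [0.03271234 0.49842328 0.64914042]
```

View pics/s1.png

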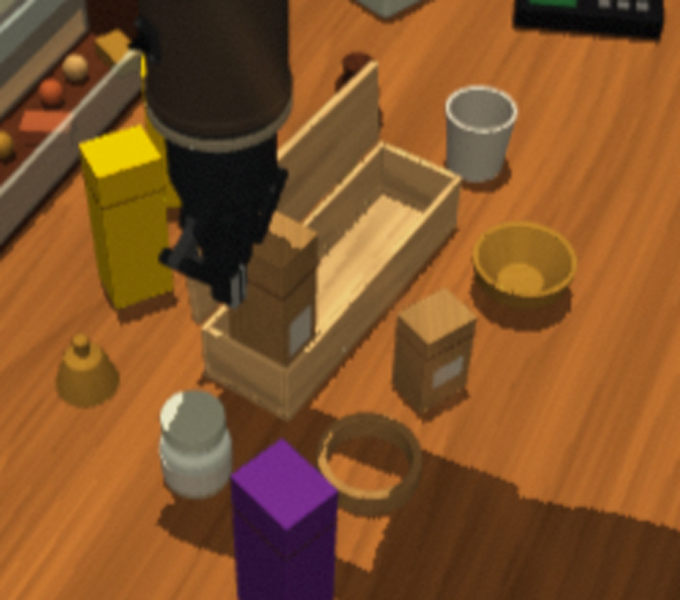

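```bash
python3 - <<'E'
from h import *
c,k=np.cos(YAW),np.sin(YAW);n=np.array([c,k,0]);m=camera_model("side")
for uv in ((165,260),(185,268),(235,303),(285,172),(268,235)):
    o,d=ray(m,150+uv[0]/2.72,80+uv[1]/2.727);B=np.array([*BOX,0])
    t=(-.0036-n@(o-B))/(n@d);X=o+t*d;print(uv,"y",round(float(np.array([-k,c,0])@(X-B))*1000),"z",round(X[2],3))
E
```

```text
(165, 260) y 225 z 0.24
(185, 268) y 205 z 0.215
(235, 303) y 150 z 0.128
(285, 172) y 82 z 0.211
(268, 235) y 105 z 0.164
```

The knuckles sit about 70 mm above the tips, so they clear the carton. Push slowly in -y.

Call:
step_arm:
  moves:
    - [0,5,0,0]
    - [0,10,0,0]
    - [0,14,0,0]
    - [0,18,0,0]
    - [0,22,0,0]
    - [0,26,0,0]
    - [0,30,0,0]
    - [0,34,0,0]
    - [0,38,0,0]
    - [0,42,0,0]
    - [0,46,0,0]
    - [0,50,0,0]
    - [0,50,0,0]

```text
time: 5.02
eef_pos: [0.5418, 0.0526, 0.1642]
eef_rot: [-0.705, 0.048, 0.706, 0.048]
contact_force: [-0.3, 0.1, -0.2]
width: -0.0001
```

```bash
python3 - <<'E'
from h import *
where();im=snapshot("side");cv2.imwrite("pics/s2.png",cv2.resize(im[80:300,150:400],(680,600),interpolation=cv2.INTER_CUBIC))
E
```

```text
local mm [ -3.1 109.6] z 0.16423973318996954 yaw err -0.0010806412304673607 5.0167 [-0.34490507  0.06198494 -0.23164961]
```

View pics/s2.png

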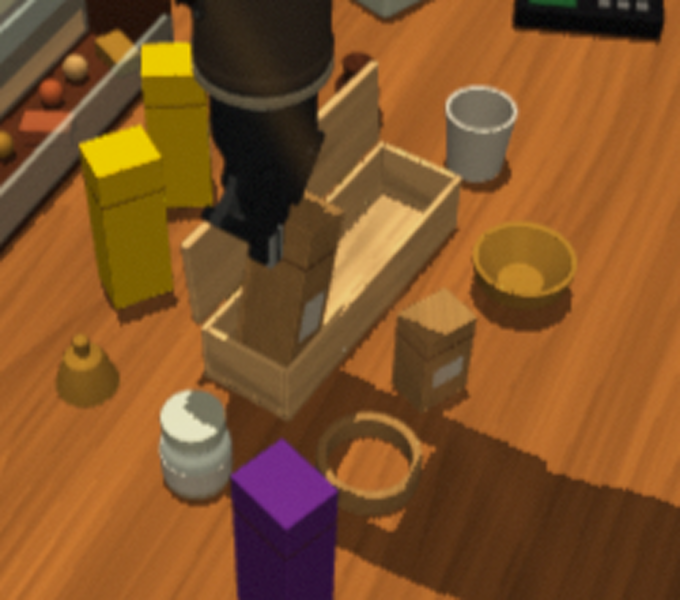

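The carton leans away from the finger (top about (310,205)) and its base has stayed put. I'll keep pushing until it falls.

Call:
step_arm:
  moves:
    - [0,4,0,0]
    - [0,8,0,0]
    - [0,12,0,0]
    - [0,16,0,0]
    - [0,20,0,0]
    - [0,24,0,0]
    - [0,28,0,0]
    - [0,32,0,0]
    - [0,36,0,0]
    - [0,36,0,0]
    - [0,36,0,0]
    - [0,36,0,0]
    - [0,36,0,0]
    - [0,36,0,0]

```text
time: 6.23
eef_pos: [0.5371, 0.0178, 0.1643]
eef_rot: [-0.705, 0.048, 0.705, 0.048]
contact_force: [0.2, -0.2, 0.2]
width: -0.0002
```

```bash
python3 - <<'E'
from h import *
where();im=snapshot("side");cv2.imwrite("pics/s3.png",cv2.resize(im[80:300,150:400],(680,600),interpolation=cv2.INTER_CUBIC))
E
```

```text
local mm [-3.1 74.4] z 0.16429598344427418 yaw err -0.0004825061615720827 6.2333 [ 0.20003206 -0.16439396  0.17135957]
```

View pics/s3.png

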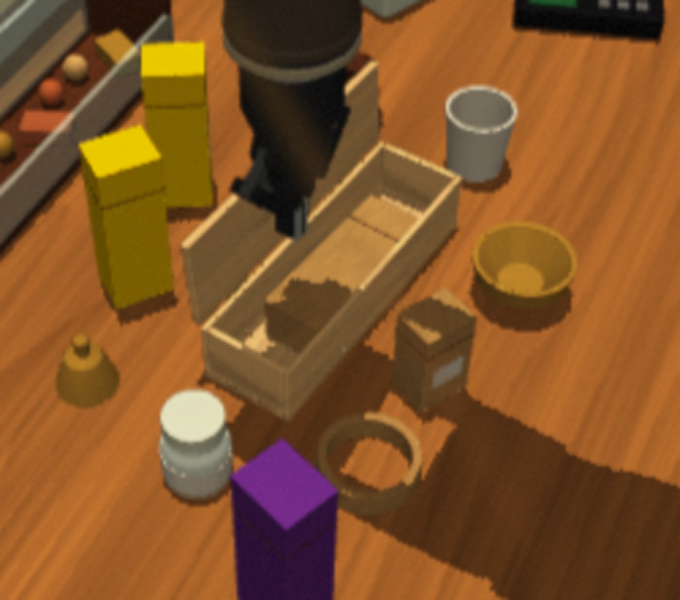

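Call:
step_arm:
  moves:
    - [-30,0,0,0]
    - [-60,0,0,0]
    - [-86,0,0,0]
    - [-86,0,0,0]
    - [-86,35,-20,0]
    - [-86,74,-50,0]
    - [-86,74,-80,0]
    - [-86,74,-91,0]
    - [-86,74,-91,0]
    - [-86,74,-91,0]
    - [-86,74,-91,0]

```text
time: 7.2
eef_pos: [0.6162, -0.0674, 0.2497]
eef_rot: [-0.705, 0.048, 0.706, 0.048]
contact_force: [-0.8, 0.8, -0.0]
width: -0.0004
```

```bash
python3 - <<'E'
from h import *
where()
for cam in("top","side"):
    im=snapshot(cam);cv2.imwrite(f"pics/{cam}4.png",cv2.resize(im[80:300,150:400] if cam=="side" else im[140:260,210:390],None,fx=2.2,fy=2.2 if cam=="side" else 2.2,interpolation=cv2.INTER_CUBIC))
a=cv2.imread("pics/top4.png");b=cv2.imread("pics/side4.png")
h=max(a.shape[0],b.shape[0]);a=cv2.resize(a,(396,264))
cv2.imwrite("pics/both4.png",np.vstack([cv2.copyMakeBorder(a,0,0,0,b.shape[1]-a.shape[1] if b.shape[1]>a.shape[1] else 0,cv2.BORDER_CONSTANT),b])[:600] if b.shape[1]>=a.shape[1] else a)
c,k=np.cos(YAW),np.sin(YAW);m=np.array([[c,k],[-k,c]])
for cam in ("top","side"):
  for d in find_in(cam,"case")[:4]:
    l,t,r,bt=d["bbox"];print(cam,round(d["score"],2),[int(v) for v in d["bbox"]],(m@(at_z(cam,(l+r)/2,(t+bt)/2,.05)[:2]-BOX)*1000).round())
E
```

```text
local mm [86.7  0.6] z 0.24974449160176188 yaw err -0.00029139836628422344 7.2 [-0.77069027  0.7771011  -0.01008715]
top 0.87 [145, 239, 191, 273] [-132.  302.]
top 0.72 [257, 122, 286, 171] [172.  88.]
top 0.5 [267, 201, 276, 230] [-5. 67.]
top 0.29 [213, 158, 236, 179] [100. 199.]
side 0.89 [203, 95, 227, 156] [220. -62.]
side 0.82 [232, 243, 275, 318] [-127.  267.]
side 0.81 [246, 153, 304, 210] [-20.  21.]
side 0.58 [178, 124, 216, 192] [181.  60.]
```

View pics/both4.png

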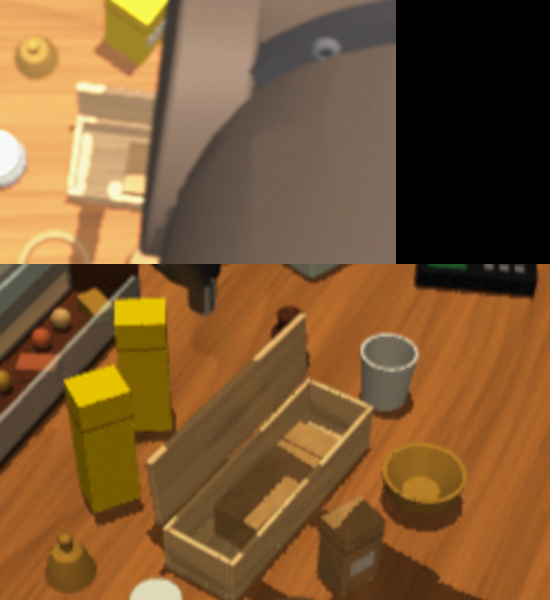

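The carton lies flat, with its near end at y about +76 so its centre is near 0. The finger is now behind the lid. Descend, then sweep along the lid's arc.

Call:
step_arm:
  moves:
    - [30,0,0,0]
    - [60,0,0,0]
    - [94,0,0,0]
    - [94,0,0,0]
    - [94,0,0,0]

```text
time: 7.82
eef_pos: [0.6162, -0.0676, 0.1557]
eef_rot: [-0.704, 0.048, 0.707, 0.048]
contact_force: [1.4, 0.2, 1.4]
width: -0.0002
```

```bash
python3 - <<'E'
from h import *
where();s=sense();X0=86.7;tz=134.
for th in np.r_[1.6:0.05:-.1]:
    r=72;x=44-r*np.cos(th)+8*np.sin(th)+11;z=62.5+r*np.sin(th)+8*np.cos(th);print(round(th,2),"x",round(x,1),"tcp z",round(z+22,1))
E
```

```text
local mm [86.7  0.4] z 0.15565048088553207 yaw err -0.0004205493475675226 7.8167 [1.38561556 0.22568404 1.40082209]
1.6 x 65.1 tcp z 156.2
1.5 x 57.9 tcp z 156.9
1.4 x 50.6 tcp z 156.8
1.3 x 43.4 tcp z 156.0
1.2 x 36.4 tcp z 154.5
1.1 x 29.5 tcp z 152.3
1.0 x 22.8 tcp z 149.4
0.9 x 16.5 tcp z 145.9
0.8 x 10.6 tcp z 141.7
0.7 x 5.1 tcp z 137.0
0.6 x 0.1 tcp z 131.8
0.5 x -4.4 tcp z 126.0
0.4 x -8.2 tcp z 119.9
0.3 x -11.4 tcp z 113.4
0.2 x -14.0 tcp z 106.6
0.1 x -15.8 tcp z 99.6
```

Call:
step_arm:
  moves:
    - [0,0,8,0]
    - [0,0,15,0]
    - [0,0,22,0]
    - [0,0,29,0]
    - [0,0,36,0]
    - [0,0,43,0]
    - [1,0,50,0]
    - [4,0,57,0]
    - [7,0,64,0]
    - [10,0,70,0]
    - [14,0,76,0]
    - [19,0,82,0]
    - [24,0,87,0]
    - [24,0,87,0]

```text
time: 8.98
eef_pos: [0.5293, -0.056, 0.131]
eef_rot: [-0.705, 0.048, 0.706, 0.048]
contact_force: [0.3, 0.4, -0.7]
width: 0.0
```

```bash
python3 - <<'E'
from h import *
where();im=snapshot("side");cv2.imwrite("pics/s5.png",cv2.resize(im[80:300,150:400],(680,600),interpolation=cv2.INTER_CUBIC))
E
```

```text
local mm [-1.   0.3] z 0.13100527954195482 yaw err -0.000667304586515538 8.9833 [ 0.28399075  0.41388274 -0.7486509 ]
```

View pics/s5.png

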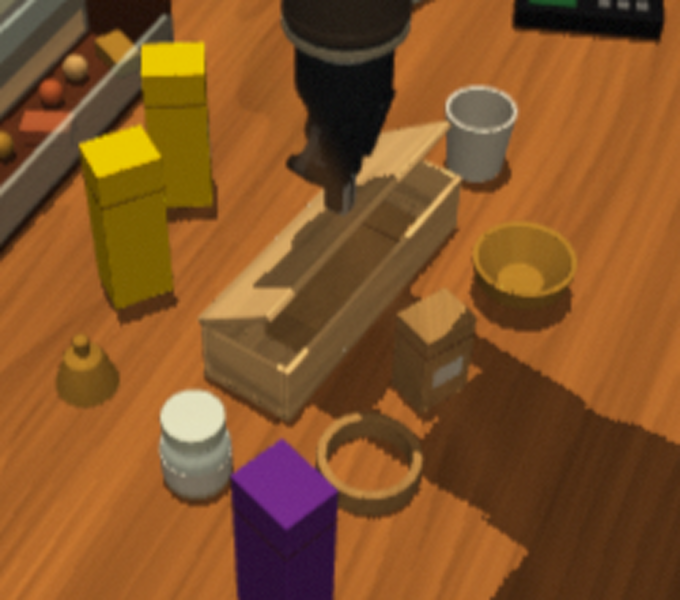

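The lid is following the finger (now about 0.55 rad), with the tip at (342,208) on its outer face. Continue down to shut.

Call:
step_arm:
  moves:
    - [5,0,5,0]
    - [11,0,9,0]
    - [17,0,12,0]
    - [23,0,14,0]
    - [29,0,16,0]
    - [34,0,17,0]
    - [37,0,17,0]
    - [39,0,17,0]
    - [40,0,17,0]
    - [41,0,17,0]
    - [41,0,17,0]
    - [41,0,17,0]

```text
time: 10.03
eef_pos: [0.5141, -0.0539, 0.0923]
eef_rot: [0.706, -0.048, -0.705, -0.048]
contact_force: [-8.4, 1.4, 25.9]
width: -0.0
```

```bash
python3 -c "from h import *;where()"
```

```text
local mm [-16.3   0.3] z 0.0922769276989744 yaw err -0.000587452658636689 10.0333 [-8.40522307  1.38057585 25.9484326 ]
```

The 26 N force with the tip at 70.3 mm matches a shut lid. Retract upward and look.

Call:
step_arm:
  moves:
    - [0,0,0,0]
    - [0,0,0,0]
    - [0,0,0,0]
    - [-5,0,0,0]
    - [-30,0,0,0]
    - [-60,0,0,0]
    - [-100,0,0,0]
    - [-140,0,0,0]
    - [-140,0,0,0]
    - [-140,0,0,0]
    - [-140,0,0,0]

```text
time: 10.95
eef_pos: [0.5143, -0.054, 0.2314]
eef_rot: [0.706, -0.048, -0.705, -0.048]
contact_force: [0.4, 0.9, 0.2]
width: 0.0003
```

```bash
python3 - <<'E'
from h import *
where();im=snapshot("side");cv2.imwrite("pics/s6.png",cv2.resize(im[80:300,150:400],(680,600),interpolation=cv2.INTER_CUBIC))
c,k=np.cos(YAW),np.sin(YAW)
for z in (.0705,):
  for x,y in((-44,140),(-44,-140),(44,140)):
    u=proj("side",[BOX[0]+c*x/1000-k*y/1000,BOX[1]+k*x/1000+c*y/1000,z]);print(x,y,((u-[150,80])*2.72).round())
E
```

```text
local mm [-16.1   0.3] z 0.2313559358710106 yaw err -0.0006974256421541369 10.95 [0.43940802 0.9353629  0.17191276]
-44 140 [286. 364.]
-44 -140 [460. 166.]
44 140 [197. 317.]
```

View pics/s6.png

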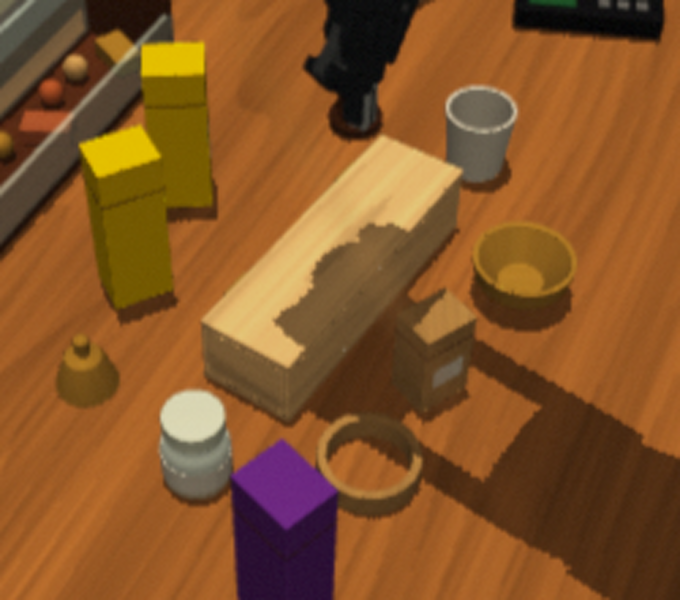

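The lid is flat on the rim: its front corners show at (290,367) and (460,168), against predicted (286,364) and (460,166). Nothing else has moved, so I'm handing in.

```bash
python3 -c "
from h import *
print(finish_job())"
```

```text
the job is handed in; nothing more can be done
None
```

The carton is lying flat in the packing box with the lid shut over it, and I handed the job in at about 11 s of the 46 s allowed. I tipped the carton towards the box's -y end with the closed fingers near its top. Then I swept the lid over from behind and pressed it shut with about 26 N.

**Lid:** while pressed, the fingertip stood at 70.3 mm, against the 70.5 mm expected for a shut lid. After I withdrew, the side picture showed the lid flush on the rim, with its front corners within about 4 crop pixels of where they should be.

**Carton:** before I shut the lid, the pictures showed it lying flat. Its near end was at about y = +76 mm, which puts its centre near the middle of the box. That is a rough estimate, because the arm hid part of the top view and the detector's other hits were look-alikes. I could not re-check it once the lid was shut.

**Everything else:** in the last side view, the small carton, bowl, cup, jar, bell and tape stood where they started. The figure was mostly hidden by the gripper, though I saw no contact with it. The gripper was clear of everything, with the contact force near 0.

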